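# Set out a place at the stencil table

## Task

Set out a place for the next child: put the green ink pad to the left of the kraft card with the tree drawing and stand the wooden stamp upright on the middle of that pad, and lay the green marker to the right of the card, parallel to the card's long sides; pad and marker are each centred on their side of the card with a gap of about 30 mm to its edge (left and right as the robot sees them, measured square to the card's own edges). Stand the glue stick upright midway between the blue and the yellow paint jar. Leave the red marker where it lies.

Things in the scene. Friction and masses are not known exactly. Their poses are not given: they have to be found in the camera images.
- card: The target card: kraft-brown card fixed to the table, 130 (x) x 100 (y) x 3 mm thick, with a printed tree (green crown, black trunk, small red sun). Origin at the centre of its underside, on the table. Its x runs along the long sides, away from the robot (from the ground line to the crown), its y to the left as the robot sees it; it lies turned by up to about 15 degrees.
- jar_blue: Blue closed paint jar, fixed to the table, 60 mm in diameter, 75 mm tall. Origin at the centre of its underside. Its y axis points straight at the yellow jar, whose centre is 180 mm away.
- jar_yellow: Yellow closed paint jar, fixed to the table, 60 mm in diameter, 75 mm tall. Origin at the centre of its underside.
- pad_center (a point): Ink pad: loose flat square box, black with a green top, 56 x 56 x 22 mm tall, 110 g; lies flat. The point is its centre, half-way up (11 mm above its underside); x and y run square to its sides, z up.
- stamp_center (a point): Wooden hand stamp, loose and standing, 62 mm tall, 90 g: a pale square foot 40 x 40 x 20 mm, a thin neck, and a dark round knob 28 mm in diameter that spans from 34 to 62 mm above its underside (grasp it there). The point is on its axis half-way up, 31 mm above its underside; x and y run square to the foot, z up.
- glue_center (a point): Glue stick, loose and standing: round, 30 mm in diameter, 95 mm tall, 60 g, white with an orange cap. The point is on its axis half-way up, 47.5 mm above its underside; z up.
- marker_green_center (a point): Chunky square-barrelled green marker with a white band, loose and lying, 130 mm long, 20 x 20 mm thick, 35 g; it does not roll. The point is its centre, half-way up (10 mm above the table); x runs along its length, z up. Either end may point away from the robot when it is laid out.
- marker_red_center (a point): The same kind of marker in red, loose: not wanted, leave it where it lies. The point is its centre, half-way up; x runs along its length, z up.
Mind the look-alikes: they are no part of the job. Leave any purple look-alike of the part that bears glue_center alone.

How it is judged:
By the outcome, as a careful person would: the job done as asked, in the order asked, and still so for the second after the job is handed in, with the robot touching nothing.
It also fails if it takes over 120 s, if anything falls off the work surface, if the arm or the gripper's body presses on something with over 40 N, if the wrist force passes 120 N, or if a joint passes its speed limit or range.

## Robot

A 7-joint arm with a two-finger parallel gripper is mounted at the origin on the work surface. World frame = base frame: x ahead of the robot, y to its left, z up, the work surface at z = 0. Lengths are in m, angles in rad, forces in N, time in s.
With the tool pointing down it reaches from about 0.425 to 0.925 m from the base axis. Payload 6.8 kg.
Tool frame: the origin (TCP) lies midway between the tips of the shut fingers; the grasp point (between the pads) lies bot.grip_point_offset behind it (bot.grip_point_offset is the distance from the TCP to the grasp point, in m); z points along the fingers, y is the line along which they close (so a half turn about z gives the same grasp; the last joint's range is limited). The gripper opens to 85 mm and grips with 20 to 120 N. Pads are 22 mm wide; open, the fingers measure 114 mm over their backs; the gripper's body (76 mm by 85 mm) begins 54 mm behind the grasp point. The pads swing forward as they close: fully open they stand 13 mm farther back than shut.
Start: joints at [-1.294, 0.477, 0.022, 1.555, -0.011, 1.109, -0.083], TCP at [0.253, 0.626, 0.231] pointing down, gripper open.
Joint ranges: [-2.96, 2.96], [-0.34, 2.1], [-1.41, 1.46], [0.24, 2.44], [-1.37, 4.51], [0.17, 1.92], [-2.96, 2.96]. Speed limits (rad/s): [2.39, 2.39, 3.14, 3.14, 3.14, 3.14, 3.14].

## Interface

Orientations are given as a unit quaternion [w, x, y, z].
In Python, from station import get_obs, cams, job, bot gives the robot as it stands.
- The arm moves only by the tool arm_command, never from a script. Its argument "rows" is a list that holds one entry, the list of rows, each a list of 5 numbers: the finger opening in mm, from 0 to 85.4, then the shift along the world's x, y, z in units of 60 mm (1.0 is 60 mm), then the turn about the world's z in units of 0.08 rad (1.0 is 0.08 rad). In form: [[[grip, x, y, z, turn], ...]]. A call has exactly 10 rows; each row shifts and turns the commanded pose from where the row before left it; what a row does not reach is not made up. A row lasts 1/8 s, in which the tool goes at most 62.5 mm and 10.7 degrees, less where a joint would pass 70% of its speed; a pose out of reach is approached as far as the arm can. A call with a number of a shift or a turn outside -1 to 1 is refused whole. A call with a gripper value outside its range is refused whole. The fingers move at their own pace and stop on an object; "newtons" is the grip in N (left out, the last holds). Time passes only in rows, so rows that do not move let the fingers close, or fill a call up. It gives the time, the measured TCP pose, the force, the opening and the grip force at its end, in the units of the state.
- get_obs(): the state, without advancing time (a new reading comes with each control period).
- cams.read_camera(name): name is "scene" or "side" or "wrist"; returns the picture (420x560x3 uint8, red, green, blue); there is no depth.
- cams.camera_params(name): a dict with "K" (3x3 intrinsics, pixels), "extrinsics" (4x4, takes a point from camera to world coordinates). Camera axes: x right, y down, z forward; pixel columns grow to the right and rows downward; lengths in m; the calibration is good to about 2 mm. A picture is of the moment at which its call begins: read the wrist's pose just before it. camera_params takes no time and is no camera call; for the wrist camera it gives the pose at the moment of the call.
- job.hand_in(): hands the job in; it is judged then, once.
The state is a dict: "t": time; "q": joint angles; "joint_vel": joint speeds; "joint_torque": joint torques, N m; "eef_pos": TCP position; "tool_rot": TCP orientation; "contact_force": force on the tool from outside, world axes, zero at the start; "torque": the same for the moment, N m; "gripper_width": opening from 0.0 (shut) to 1.0 (fully open); "grasp_force": force on a finger pad.
Only numpy, scipy, OpenCV 4.12 (cv2) and the standard library are available. Lean on these libraries where they do the work, as an engineer would, in place of code of your own. Each camera call takes 0.05 s, during which the arm holds its last target. There are 200 camera calls.

## Working session

There is one attempt and no reset: what is moved stays moved. The work goes in short steps, Python scripts to look and compute and a tool call to move; the robot and the scene stay as the last step left them, time stands still between calls to the robot, and variables do not carry over. Pictures are saved under pics/ and viewed, at most 14 in all, crops included, and the job is handed in when it is done.

Besides the shell and the picture viewer there is one more tool, called after "Request:" in YAML: its name, and indented under it one key for each argument. arm_command: Moves the arm, as the interface text tells. Its arguments: {"type":"object","properties":{"rows":{"type":"array"},"newtons":{"type":"number"}},"required":["rows"]}

```bash
ls; mkdir -p pics; python3 - <<'E'
from station import get_obs, cams, job, bot
import cv2, numpy as np
o=get_obs(); print({k:np.round(v,3).tolist() for k,v in o.items()}, bot.grip_point_offset)
for n in("scene","side","wrist"):
    im=cams.read_camera(n); cv2.imwrite(f"pics/{n}0.png",im[:,:,::-1])
    p=cams.camera_params(n); print(n,np.round(p["K"],1).tolist(),np.round(p["extrinsics"],3).tolist())
E
```

```text
pics
{'t': 0.0, 'q': [-1.294, 0.478, 0.022, 1.556, -0.012, 1.109, -0.083], 'joint_vel': [-0.0, -0.001, 0.001, 0.0, -0.001, -0.0, 0.002], 'joint_torque': [0.0, -59.646, 1.608, -28.12, 0.012, 0.009, 0.0], 'eef_pos': [0.253, 0.625, 0.23], 'tool_rot': [-0.0, 0.191, 0.982, -0.001], 'contact_force': [0.07, -0.54, -0.378], 'torque': [0.003, 0.012, 0.015], 'grasp_force': 0.0, 'gripper_width': 0.996} 0.0187
scene [[535.8, 0.0, 285.8], [0.0, 535.8, 203.6], [0.0, 0.0, 1.0]] [[-0.498, 0.595, -0.631, 1.373], [0.867, 0.342, -0.361, 0.501], [0.001, -0.727, -0.687, 1.009], [0.0, 0.0, 0.0, 1.0]]
side [[467.1, 0.0, 283.6], [0.0, 467.1, 210.1], [0.0, 0.0, 1.0]] [[0.986, -0.136, 0.097, 0.394], [-0.167, -0.779, 0.604, -0.741], [-0.007, -0.611, -0.791, 1.031], [0.0, 0.0, 0.0, 1.0]]
wrist [[299.2, 0.0, 281.7], [0.0, 299.2, 212.9], [0.0, 0.0, 1.0]] [[0.376, 0.876, 0.301, 0.175], [0.927, -0.355, -0.123, 0.656], [-0.001, 0.325, -0.946, 0.374], [0.0, 0.0, 0.0, 1.0]]
```

View pics/scene0.png

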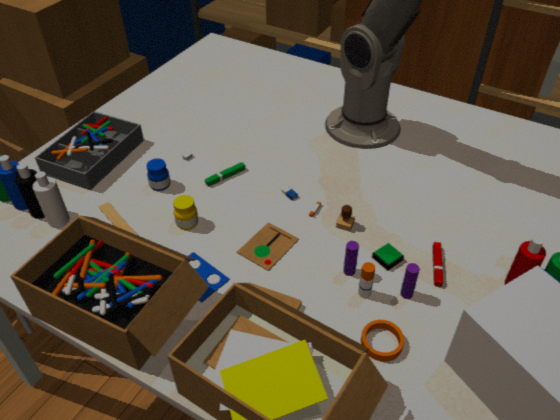

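View pics/side0.png

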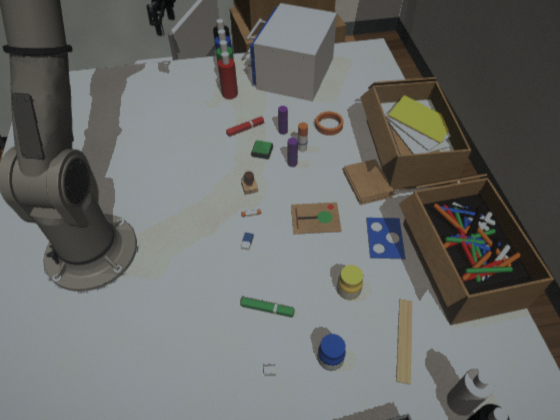

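Candidates (scene px):
- Pad: the green-topped box (388,256). The only other greens are markers.
- Glue: the orange-capped stick (367,280). The purple sticks (351,258) and (410,281), the orange ring (382,340) and the small orange bit (316,209) are look-alikes.
- Stamp: (346,217).
- Green marker: (225,174). The box markers are not it, and the red one at (438,263) stays.
- Card: the tree card (268,245). The plain kraft pieces by the box are not it.

```bash
cat > h.py <<'E'
from station import get_obs, cams, job, bot
import cv2, numpy as np
def ray(n,uv,P=None):
    p=P or cams.camera_params(n); K,T=np.array(p["K"]),np.array(p["extrinsics"])
    uv=np.atleast_2d(uv).astype(float); d=np.c_[uv,np.ones(len(uv))]@np.linalg.inv(K).T@T[:3,:3].T
    return T[:3,3],d
def plane(n,uv,z,P=None):
    c,d=ray(n,uv,P); return (c+d*((z-c[2])/d[:,2])[:,None])[:,:2]
def tri(a,ua,b,ub):
    A=np.zeros((3,3));v=np.zeros(3)
    for n,u in((a,ua),(b,ub)):
        c,d=ray(n,u);d=d[0]/np.linalg.norm(d[0]);M=np.eye(3)-np.outer(d,d);A+=M;v+=M@c
    return np.linalg.solve(A,v)
R={'green':((45,90,40),(85,255,255)),'red':((172,120,50),(180,255,255)),'orange':((3,150,60),(17,255,255)),
 'purple':((128,80,30),(160,255,255)),'blue':((105,150,40),(125,255,255)),'yellow':((22,130,60),(34,255,255)),'kraft':((8,60,70),(22,190,255)),'dark':((0,60,10),(16,255,85))}
def blob(im,col,box):
    x,y,w,h=box; m=cv2.inRange(cv2.cvtColor(np.ascontiguousarray(im[y:y+h,x:x+w]),cv2.COLOR_RGB2HSV),*map(np.array,R[col]))
    m=cv2.morphologyEx(m,cv2.MORPH_CLOSE,np.ones((3,3)))
    cs=cv2.findContours(m,cv2.RETR_EXTERNAL,cv2.CHAIN_APPROX_NONE,offset=(x,y))[0]
    if not cs: return None
    c=max(cs,key=cv2.contourArea); M=cv2.moments(c)
    return np.array([M['m10'],M['m01']])/M['m00'],c[:,0,:],M['m00']
E
python3 - <<'E'
from h import *
S=cv2.imread('pics/scene0.png')[:,:,::-1];D=cv2.imread('pics/side0.png')[:,:,::-1]
B={'pad':('green',(368,238,42,34),(246,136,30,26)),'card':('kraft',(230,215,75,60),(285,195,62,45)),
'glue':('orange',(355,258,25,26),(292,118,22,24)),'purA':('purple',(340,235,20,45),(275,100,16,38)),'purB':('purple',(398,258,24,45),(284,134,18,36)),
'mg':('green',(195,155,60,35),(235,290,65,32)),'mr':('red',(425,235,25,55),(220,112,52,30)),
'jb':('blue',(140,150,35,45),(312,328,40,42)),'jy':('yellow',(168,188,36,45),(333,258,36,42)),'knob':('dark',(336,200,22,24),(240,168,18,20)),'foot':('kraft',(330,205,32,32),(240,176,22,22))}
for k,(c,a,b) in B.items():
    r=blob(S,c,a),blob(D,c,b)
    if None in r: print(k,[x is None for x in r]);continue
    print(k,r[0][0].round(1),r[0][2],r[1][0].round(1),r[1][2],tri('scene',r[0][0],'side',r[1][0]).round(4))
    z={'pad':.022,'card':.003,'mg':.01,'mr':.01,'foot':.02}.get(k)
    if z:
        for n,q in(('scene',r[0]),('side',r[1])):
            w=plane(n,q[1],z); t=cv2.minAreaRect((w*1000).astype(np.float32)); print('   ',n,np.round(t[0],1),np.round(t[1],1),round(t[2],1))
a=cv2.resize(S[195:310,325:460],None,fx=4,fy=4,interpolation=2);b=cv2.resize(D[100:235,235:345],None,fx=4,fy=4,interpolation=2)[:460]
a=np.hstack([a,np.zeros((460,10,3),np.uint8),b])[:,:800]
cv2.imwrite('pics/c1.png',np.clip(a[:,:,::-1]*1.6,0,255).astype(np.uint8))
E
```

```text
pad [387.8 253.6] 309.0 [261.7 147.1] 154.5 [0.4926 0.2846 0.0175]
    scene [495.7 285.3] [51.1 52.2] 67.6
    side [492.4 280.1] [48.5 48. ] 68.6
card [267.6 246. ] 1498.0 [315.3 217.8] 1264.5 [ 0.6025  0.0061 -0.0026]
    scene [603.7   7.9] [101.7 132.2] 83.3
    side [601.6   3.6] [ 98.5 128.3] 83.8
glue [367.6 271.2] 179.5 [302.9 125.9] 22.0 [0.6206 0.2808 0.0848]
purA [350.6 257.3] 327.0 [283. 118.] 143.0 [0.5864 0.254  0.1147]
purB [409.5 280. ] 359.0 [292.8 149.7] 149.5 [ 0.565   0.3321 -0.012 ]
mg [232.6 169.9] 167.5 [257.  304.2] 219.0 [ 0.4085 -0.2309  0.0092]
    scene [ 408.5 -230.1] [33.6 83.5] 67.2
    side [ 408.7 -231.5] [20.4 78.7] 67.0
mr [nan nan] 0.0 [nan nan] 0.0 [nan nan nan]
    scene [512.9 424.8] [0. 0.] 0.0
    side [397.  372.8] [0. 0.] 0.0
jb [156.7 170.1] 343.5 [332.1 349.4] 551.5 [ 0.5536 -0.3846  0.0498]
jy [184.1 207.7] 451.0 [351.7 277.9] 300.5 [ 0.6389 -0.2228  0.0522]
knob [347.1 214.3] 144.0 [248.7 175.2] 35.0 [0.4398 0.15   0.044 ]
foot [345.  223.2] 180.5 [249.8 187.1] 115.0 [0.4372 0.1434 0.0033]
    scene [445.7 148. ] [57.8 46.3] 6.7
    side [437.  132.6] [38.2 47.6] 4.1h.py:22: RuntimeWarning: invalid value encountered in divide
  return np.array([M['m10'],M['m01']])/M['m00'],c[:,0,:],M['m00']
```

View pics/c1.png

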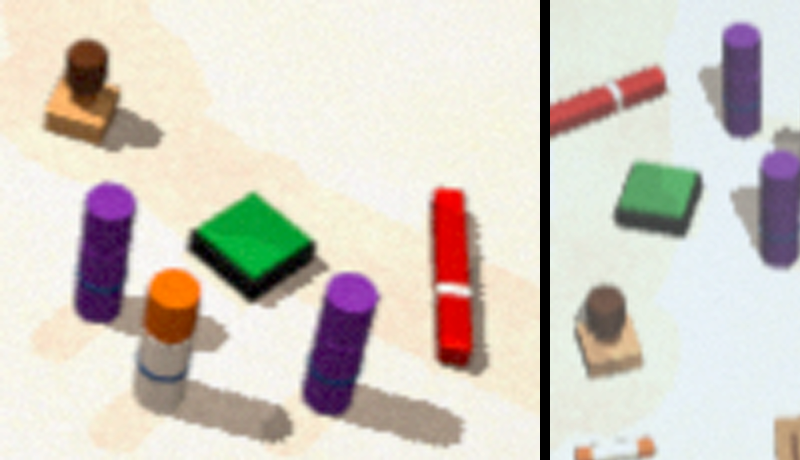

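The crop confirms the choice: the orange-capped glue (white body) at crop (165,340) stands between two purple sticks, with the pad at (252,240), the stamp at (85,90) and the red marker at (450,280). Next I check clearances on the way and re-measure the swapped purples and the marker.

```bash
python3 - <<'E'
from h import *
S=cv2.imread('pics/scene0.png')[:,:,::-1];D=cv2.imread('pics/side0.png')[:,:,::-1]
a=(340,235,20,45),(398,258,24,45);b=(284,134,18,36),(275,100,16,38)
for i in(0,1): print('pur',tri('scene',blob(S,'purple',a[i])[0],'side',blob(D,'purple',b[i])[0]).round(3))
print('bottle base',plane('side',(230,97),0), 'tip',plane('side',(226,45),.15),plane('side',(226,45),.2),'scene tip',plane('scene',(533,243),.15),plane('scene',(533,243),.2))
print('bluecard',plane('side',[(367,219),(367,256),(402,258)],0).round(3).tolist())
print('box white base',plane('side',[(252,85),(290,93)],0).round(3).tolist())
for n,im,bx in(('scene',S,(195,155,60,35)),('side',D,(235,290,65,32))):
    x,y,w,h=bx; m=cv2.inRange(cv2.cvtColor(np.ascontiguousarray(im[y:y+h,x:x+w]),cv2.COLOR_RGB2HSV),(40,80,30),(90,255,255))
    p=np.argwhere(m)[:,::-1]+[x,y]; t=cv2.minAreaRect((plane(n,p,.01)*1000).astype(np.float32)); print('mg',n,np.round(t[0]),np.round(t[1]),t[2])
E
```

```text
pur [0.578 0.221 0.053]
pur [0.573 0.365 0.052]
bottle base [[0.4209042  0.56152404]] tip [[0.43003345 0.63945542]] [[0.4279914 0.5610984]] scene tip [[0.42436053 0.57485598]] [[0.47958135 0.5705281 ]]
bluecard [[0.741, -0.024], [0.708, -0.14], [0.795, -0.161]]
box white base [[0.504, 0.614], [0.628, 0.547]]
mg scene [ 432. -240.] [ 34. 134.] 67.17308807373047
mg side [ 431. -241.] [ 22. 128.] 67.2093505859375
```

Request:
arm_command:
  rows:
    - [[70, 0, -0.85, 0, 0], [70, 0, -0.85, 0, 0], [70, 0, -0.85, 0, 0], [70, 0, -0.85, 0, 0], [70, 0.66, -0.38, 0, 0], [70, 0.66, -0.38, 0, 0], [70, 0.66, -0.38, 0, 0], [70, 0.66, -0.38, 0, 0], [70, 0.66, -0.38, 0, 0], [70, 0.66, -0.38, 0, 0]]
  newtons: 40

```text
t: 1.4
eef_pos: [0.492, 0.284, 0.2312]
tool_rot: [-0.0, 0.191, 0.982, -0.0]
contact_force: [0.3, 0.2, -0.5]
gripper_width: 0.818
grasp_force: 0.0
```

```bash
python3 - <<'E'
from h import *
o=get_obs();print(o['t'],o['eef_pos'].round(4),o['tool_rot'].round(4),o['gripper_width']);P=cams.camera_params('wrist')
im=cams.read_camera('wrist');cv2.imwrite('pics/w1.png',im[:,:,::-1]);np.savez('w1.npz',K=P['K'],extrinsics=P['extrinsics'])
E
```

```text
1.4 [0.492  0.284  0.2312] [-1.000e-04  1.911e-01  9.816e-01 -0.000e+00] 0.8178506549194771
```

View pics/w1.png

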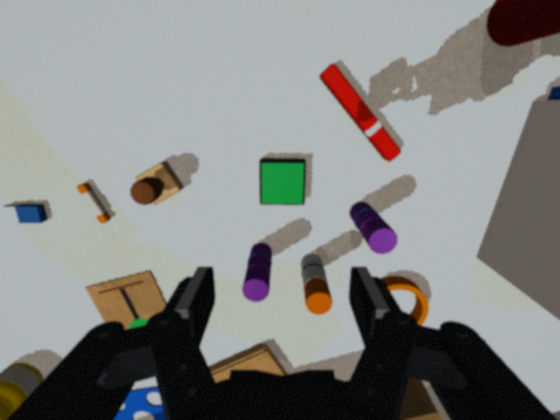

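The wrist view shows the pad at (283,182), the stamp at (155,187), the purples at (258,270) and (373,227), the glue at (316,285) and the red marker at (362,112). All are upright and apart.

```bash
python3 - <<'E'
from h import *
P=dict(np.load('w1.npz'));im=cv2.imread('pics/w1.png')[:,:,::-1]
q=blob(im,'green',(245,145,75,70));t=cv2.minAreaRect((plane('wrist',q[1],.022,P)*1000).astype(np.float32));print('pad',t)
hsv=cv2.cvtColor(np.ascontiguousarray(im),cv2.COLOR_RGB2HSV)
print('stamp px',[hsv[y,x].tolist() for x,y in((146,190),(165,170),(178,182),(160,200),(150,165))])
q=blob(im,'kraft',(120,150,80,65))
if q: print('foot',q[0],q[2],cv2.minAreaRect((plane('wrist',q[1],.02,P)*1000).astype(np.float32)))
for c,b,z in(('orange',(298,268,40,50),.095),('purple',(240,235,35,70),.095),('purple',(345,195,60,62),.095)):
    q=blob(im,c,b);print(c,q[0],cv2.boundingRect(q[1]),plane('wrist',q[0],z*.75,P))
q=blob(im,'dark',(120,165,45,50));
if q: print('knob',q[0],q[2],plane('wrist',q[0],.05,P))
cv2.imwrite('pics/c2.png',cv2.resize(im[150:215,120:200,::-1],None,fx=6,fy=6,interpolation=2))
E
```

```text
pad ((490.8866271972656, 284.71026611328125), (51.536529541015625, 51.99786376953125), 66.95777893066406)
stamp px [[13, 188, 91], [16, 134, 95], [16, 138, 59], [17, 113, 172], [94, 11, 183]]
foot [154.35866301 185.48034992] 1276.5 ((436.3822021484375, 138.27468872070312), (39.25548553466797, 63.0180778503418), 6.854121685028076)
orange [317.28934708 300.46941581] (305, 281, 26, 33) [[0.62867835 0.27375579]]
purple [257.63606557 274.10741608] (243, 244, 28, 57) [[0.56924998 0.22221748]]
purple [373.54540489 228.76580636] (351, 203, 46, 51) [[0.56521591 0.36188815]]
knob [154.01796778 185.61152416] 269.0 [[0.43430833 0.15375469]]
```

View pics/c2.png

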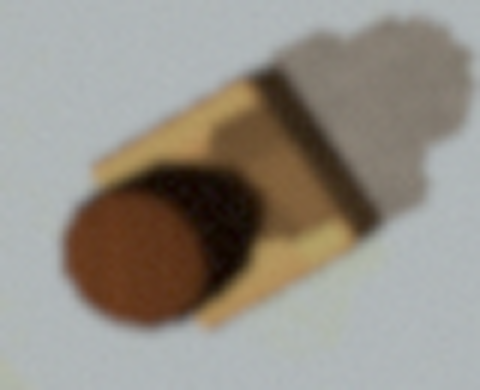

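Request:
arm_command:
  rows:
    - [[70, 0, 0, -0.75, 0], [70, 0, 0, -0.75, 0], [70, 0, 0, -0.75, 0], [70, 0, 0, -0.75, 0], [70, 0, 0, -0.4, 0], [70, 0, 0, -0.2, 0], [70, 0, 0, -0.1, 0], [70, 0, 0, -0.1, 0], [70, 0, 0, 0, 0], [40, 0, 0, 0, 0]]
  newtons: 40

```text
t: 2.7
eef_pos: [0.4914, 0.2851, 0.0041]
tool_rot: [0.0, 0.191, 0.982, 0.0]
contact_force: [-2.7, -2.2, 7.4]
gripper_width: 0.648
grasp_force: 41.6
```

Request:
arm_command:
  rows:
    - [[40, 0, 0, 0, 0], [40, 0, 0, 0, 0], [40, 0, 0, 0, 0], [40, 0, 0, 0, 0], [40, 0, 0, 0.1, 0], [40, 0, 0, 0.2, 0], [40, 0, 0, 0.4, 0], [40, 0, 0, 0.75, 0], [40, 0, 0, 0.75, 0], [40, 0, 0, 0.75, 0]]

```text
t: 3.95
eef_pos: [0.4908, 0.2846, 0.1825]
tool_rot: [0.0, 0.191, 0.982, 0.0]
contact_force: [0.8, 0.8, -1.4]
gripper_width: 0.643
grasp_force: 42.9
```

Request:
arm_command:
  rows:
    - [[40, 0.33, -0.47, 0, 0.56], [40, 0.33, -0.47, 0, 0.56], [40, 0.33, -0.47, 0, 0.56], [40, 0.33, -0.47, 0, 0.56], [40, 0.33, -0.47, 0, 0.56], [40, 0.33, -0.47, 0, 0.56], [40, 0.04, 0, 0, 0.03], [40, 0, 0, 0, 0], [40, 0, 0, 0, 0], [40, 0, 0, 0, 0]]

```text
t: 5.2
eef_pos: [0.6116, 0.1167, 0.1804]
tool_rot: [-0.0, 0.056, 0.998, 0.0]
contact_force: [0.3, -0.0, -1.3]
gripper_width: 0.637
grasp_force: 42.9
```

```bash
python3 - <<'E'
from h import *
o=get_obs();print(o['t'],o['eef_pos'].round(4),o['tool_rot'].round(4),o['gripper_width']);P=cams.camera_params('wrist')
im=cams.read_camera('wrist');cv2.imwrite('pics/w2.png',im[:,:,::-1]);np.savez('w2.npz',K=P['K'],extrinsics=P['extrinsics'])
E
```

```text
5.2 [0.6116 0.1167 0.1804] [-2.000e-04  5.600e-02  9.984e-01  2.000e-04] 0.6367528605955738
```

View pics/w2.png

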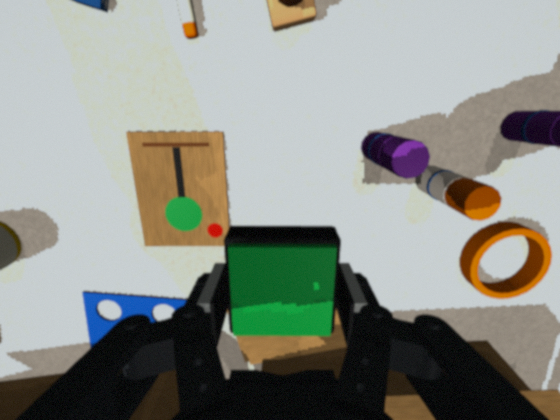

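The wrist view shows the pad held squarely (282,280) and the whole card at corners about (127,131), (222,131), (228,245) and (145,246).

```bash
python3 - <<'E'
from h import *
P=dict(np.load('w2.npz'));im=cv2.imread('pics/w2.png')[:,:,::-1]
q=blob(im,'kraft',(110,115,116,140));w=plane('wrist',q[1],.003,P)*1000
h=cv2.convexHull(w.astype(np.float32));c=cv2.approxPolyDP(h,10,True)[:,0];print(q[2],cv2.minAreaRect(h),c.round(1).tolist())
R=cv2.boxPoints(cv2.minAreaRect(h));print(R.round(1).tolist())
E
```

```text
10081.0 ((600.3846435546875, 6.22607421875), (101.88341522216797, 129.5441436767578), 83.53539276123047) [[531.4000244140625, -35.900001525878906], [659.0999755859375, -50.70000076293945], [669.7000122070312, 42.70000076293945], [542.5, 61.900001525878906]]
[[530.2999877929688, -37.099998474121094], [659.0, -51.70000076293945], [670.5, 49.599998474121094], [541.7999877929688, 64.0999984741211]]
```

Request:
arm_command:
  rows:
    - [[40, 0.02, -0.04, -0.5, 0], [40, 0, 0, -0.75, 0], [40, 0, 0, -0.75, 0], [40, 0, 0, -0.5, 0], [40, 0, 0, -0.2, 0], [40, 0, 0, -0.12, 0], [40, 0, 0, -0.07, 0], [40, 0, 0, -0.05, 0], [40, 0, 0, 0, 0], [40, 0, 0, 0, 0]]

```text
t: 6.5
eef_pos: [0.6137, 0.1133, 0.0044]
tool_rot: [0.0, 0.057, 0.998, 0.0]
contact_force: [-0.4, 0.2, -1.7]
gripper_width: 0.641
grasp_force: 42.8
```

Request:
arm_command:
  rows:
    - [[66, 0, 0, 0, 0], [66, 0, 0, 0, 0], [66, 0, 0, 0, 0], [66, 0, 0, 0.2, 0], [66, 0, 0, 0.4, 0], [66, 0, 0, 0.8, 0], [66, 0, 0, 0.8, 0], [66, 0, 0, 0.8, 0], [60, 0, 0, 0, 0], [60, 0, 0, 0, 0]]

```text
t: 7.75
eef_pos: [0.6131, 0.1133, 0.1841]
tool_rot: [0.0, 0.057, 0.998, 0.0]
contact_force: [-0.7, 0.0, -1.1]
gripper_width: 0.702
grasp_force: 0.0
```

```bash
python3 - <<'E'
from h import *
P=dict(np.load('w1.npz'))
print('knobtop w1',plane('wrist',(142.5,192.5),.062,P))
o=get_obs();print(o['t'],o['eef_pos'].round(4),o['contact_force'].round(1),o['gripper_width'])
S=cams.read_camera('scene');D=cams.read_camera('side')
for n,im in(('scene',S),('side',D)):
    H=cv2.cvtColor(im,cv2.COLOR_RGB2HSV); m=cv2.inRange(H,(45,90,40),(85,255,255))
    x,y=map(int,((310,215) if n=='scene' else (305,170))); 
    q=blob(im,'green',(x-25,y-30,70,50)); print(n,q and (q[0],q[2],cv2.minAreaRect((plane(n,q[1],.022)*1000).astype(np.float32))))
cv2.imwrite('pics/s2.png',np.hstack([S[150:320,220:460],D[100:270,220:400]])[:,:,::-1].repeat(1,0))
a=cv2.imread('pics/s2.png');cv2.imwrite('pics/s2.png',cv2.resize(a,(800,int(a.shape[0]*800/a.shape[1]))))
E
```

```text
knobtop w1 [[0.43555514 0.14436985]]
7.75 [0.6131 0.1133 0.1841] [-0.7  0.  -1.1] 0.7017851988129553
scene None
side (array([312.43684211, 183.22719298]), 190.0, ((615.1243286132812, 111.21172332763672), (45.375274658203125, 48.702476501464844), 80.05858612060547))
```

View pics/s2.png

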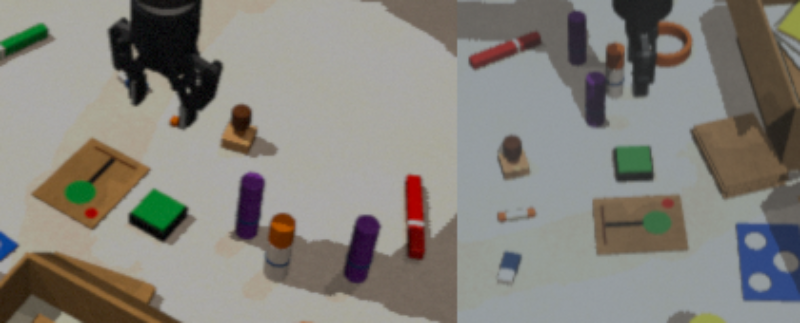

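The pad lies square beside the card: left crop (158,213), card (92,182). Next is the stamp.

Request:
arm_command:
  rows:
    - [[60, -0.49, 0.09, 0, 0.49], [60, -0.49, 0.09, 0, 0.49], [60, -0.49, 0.09, 0, 0.49], [60, -0.49, 0.09, 0, 0.49], [60, -0.49, 0.09, 0, 0.49], [60, -0.49, 0.09, 0, 0.49], [60, 0, 0, 0, 0], [60, 0, 0, 0, 0], [60, 0, 0, 0, 0], [60, 0, 0, 0, 0]]

```text
t: 9.1
eef_pos: [0.4375, 0.1454, 0.1837]
tool_rot: [-0.0, -0.06, 0.998, -0.0]
contact_force: [0.7, -0.1, 0.7]
gripper_width: 0.7
grasp_force: 0.0
```

```bash
python3 - <<'E'
from h import *
o=get_obs();print(o['t'],o['eef_pos'].round(4),o['tool_rot'].round(4),o['gripper_width']);P=cams.camera_params('wrist')
im=cams.read_camera('wrist');np.savez('w3.npz',K=P['K'],extrinsics=P['extrinsics'])
cv2.imwrite('pics/w3.png',im[:,:,::-1]);cv2.imwrite('pics/w3c.png',cv2.resize(im[110:260,200:380,::-1],None,fx=4,fy=4,interpolation=2))
P1=dict(np.load('w1.npz'));w=plane('wrist',[(135.8,177.5),(162.5,163.3),(179.2,189.2),(154.2,204.2)],.02,P1);print(w.mean(0),w.tolist())
E
```

```text
9.1 [0.4375 0.1454 0.1837] [-1.000e-04 -6.030e-02  9.982e-01 -1.000e-04] 0.6998417842384238
[0.4359939  0.14439109] [[0.4191812849652462, 0.12357950046053967], [0.4162495811240541, 0.16181793679270495], [0.4516291830874598, 0.16502507725166557], [0.4569155359497823, 0.12714185695855634]]
```

View pics/w3c.png

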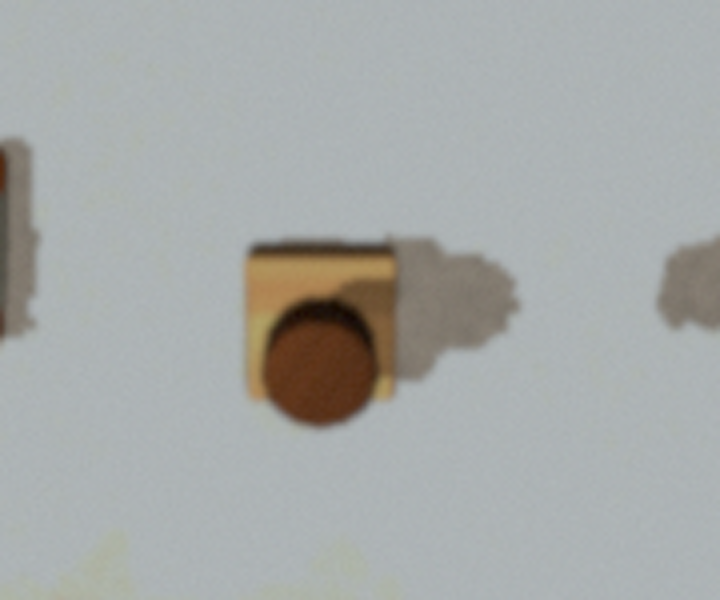

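The stamp's foot is square with the image (centre px (280,192)), and the knob top is at (280,202.5).

```bash
python3 - <<'E'
from h import *
P=dict(np.load('w3.npz'));print(plane('wrist',(280,202.5),.062,P),plane('wrist',(280.1,191.9),.02,P))
E
```

```text
[[0.43454201 0.14303368]] [[0.43563077 0.14305045]]
```

Request:
arm_command:
  rows:
    - [[60, -0.04, -0.04, -0.5, 0], [60, 0, 0, -0.75, 0], [60, 0, 0, -0.75, 0], [60, 0, 0, -0.4, 0], [60, 0, 0, -0.18, 0], [60, 0, 0, 0, 0], [60, 0, 0, 0, 0], [20, 0, 0, 0, 0], [20, 0, 0, 0, 0], [20, 0, 0, 0, 0]]
  newtons: 30

```text
t: 10.4
eef_pos: [0.4351, 0.1434, 0.0298]
tool_rot: [0.001, -0.061, 0.998, 0.0]
contact_force: [-0.9, 0.0, 6.1]
gripper_width: 0.316
grasp_force: 29.1
```

Request:
arm_command:
  rows:
    - [[20, 0, 0, 0, 0], [20, 0, 0, 0, 0], [20, 0, 0, 0, 0], [20, 0, 0, 0.1, 0], [20, 0, 0, 0.3, 0], [20, 0, 0, 0.6, 0], [20, 0, 0, 0.6, 0], [20, 0, 0, 0.4, 0], [20, 0, 0, 0, 0], [20, 0, 0, 0, 0]]

```text
t: 11.65
eef_pos: [0.4339, 0.143, 0.1484]
tool_rot: [-0.001, -0.061, 0.998, -0.0]
contact_force: [0.2, 1.1, -1.2]
gripper_width: 0.32
grasp_force: 29.8
```

```bash
python3 - <<'E'
from h import *
o=get_obs();print(o['t'],o['eef_pos'].round(4),o['tool_rot'].round(4),o['gripper_width']);P=cams.camera_params('wrist')
im=cams.read_camera('wrist');np.savez('w4.npz',K=P['K'],extrinsics=P['extrinsics'])
cv2.imwrite('pics/w4.png',im[:,:,::-1])
E
```

```text
11.65 [0.4339 0.143  0.1484] [-5.000e-04 -6.080e-02  9.981e-01 -2.000e-04] 0.3195148066147704
```

View pics/w4.png

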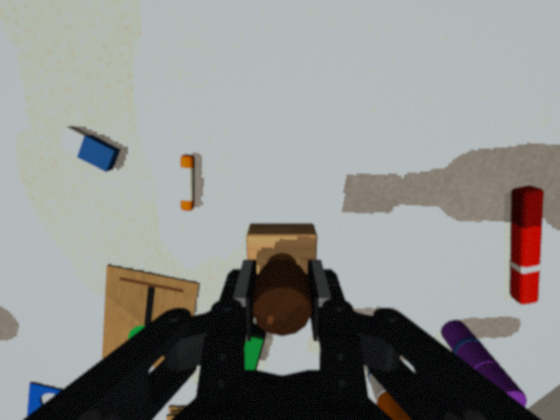

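```bash
python3 - <<'E'
from h import *
for n,b,bias in(('scene',(255,190,70,60),(4,0)),('side',(290,165,45,34),(1,-5))):
    im=cams.read_camera(n); bx={'scene':(290,240,32,34),'side':(298,165,35,30)}[n]
    q=blob(im,'green',(283,235,45,40) if n=='scene' else bx)
    print(n,q and (q[0],q[2],np.array(cv2.minAreaRect((plane(n,q[1],.022)*1000).astype(np.float32))[0])-bias))
E
```

```text
scene (array([302.73731031, 260.21873365]), 318.5, array([614.01641846, 115.76794434]))
side (array([312.38704177, 183.81244672]), 195.5, array([613.76312256, 114.39553833]))
```

Request:
arm_command:
  rows:
    - [[20, 0.5, -0.08, 0, -0.49], [20, 0.5, -0.08, 0, -0.49], [20, 0.5, -0.08, 0, -0.49], [20, 0.5, -0.08, 0, -0.49], [20, 0.5, -0.08, 0, -0.49], [20, 0.5, -0.09, 0, -0.49], [20, 0, 0, 0, 0], [20, 0, 0, 0, 0], [20, 0, 0, -0.4, 0], [20, 0, 0, -0.4, 0]]

```text
t: 13.05
eef_pos: [0.6135, 0.1145, 0.1006]
tool_rot: [-0.0, 0.056, 0.998, 0.0]
contact_force: [-1.0, 0.2, -1.2]
gripper_width: 0.316
grasp_force: 29.8
```

Request:
arm_command:
  rows:
    - [[20, 0, -0.01, -0.4, 0], [20, 0, 0, -0.2, 0], [20, 0, 0, -0.1, 0], [20, 0, 0, -0.06, 0], [20, 0, 0, -0.04, 0], [20, 0, 0, 0, 0], [20, 0, 0, 0, 0], [20, 0, 0, 0, 0], [20, 0, 0, 0, 0], [20, 0, 0, 0, 0]]

```text
t: 14.3
eef_pos: [0.6146, 0.1132, 0.0531]
tool_rot: [-0.0, 0.057, 0.998, 0.0]
contact_force: [-0.4, -0.2, -1.2]
gripper_width: 0.318
grasp_force: 29.8
```

Request:
arm_command:
  rows:
    - [[20, 0, 0, -0.02, 0], [20, 0, 0, 0, 0], [55, 0, 0, 0, 0], [55, 0, 0, 0, 0], [55, 0, 0, 0, 0], [55, 0, 0, 0.3, 0], [55, 0, 0, 0.6, 0], [55, 0, 0, 0.8, 0], [55, 0, 0, 0.8, 0], [55, 0, 0, 0.6, 0]]

```text
t: 15.55
eef_pos: [0.6152, 0.1132, 0.2418]
tool_rot: [0.002, 0.057, 0.998, 0.001]
contact_force: [0.2, -0.4, -0.7]
gripper_width: 0.644
grasp_force: 0.0
```

```bash
python3 - <<'E'
from h import *
o=get_obs();print(o['t'],o['eef_pos'].round(4),o['contact_force'].round(1));P=cams.camera_params('wrist')
im=cams.read_camera('wrist');np.savez('w5.npz',K=P['K'],extrinsics=P['extrinsics'])
cv2.imwrite('pics/w5.png',im[:,:,::-1]);cv2.imwrite('pics/w5c.png',cv2.resize(im[100:300,120:380,::-1],None,fx=3,fy=3,interpolation=2))
E
```

```text
15.55 [0.6152 0.1132 0.2418] [ 0.2 -0.4 -0.7]
```

View pics/w5c.png

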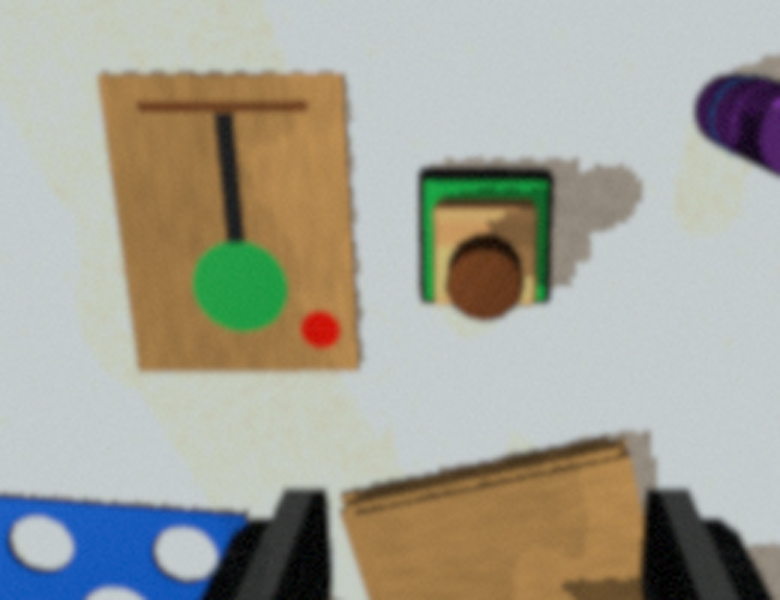

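The stamp stands on the pad (crop (485,270)) beside the card. I check the numbers.

```bash
python3 - <<'E'
from h import *
P=dict(np.load('w5.npz'));im=cv2.imread('pics/w5.png')[:,:,::-1]
f=lambda p,z:plane('wrist',np.array(p)/3+[120,100],z,P)*1000
q=blob(im,'kraft',(145,115,100,115));h=cv2.minAreaRect((plane('wrist',q[1],.003,P)*1000).astype(np.float32));print('card',h)
c=np.array(h[0]);a=np.radians(h[2]-90 if h[2]>45 else h[2]);X=np.array([np.cos(a),np.sin(a)]);Y=np.array([-X[1],X[0]])
for n,p in(('padTL-BR',f([(422,177),(551,177),(549,302),(422,302)],.022)),('knob',f([(484,278)],.084)),('foot top edge',f([(433,205),(537,205)],.042))):
    d=p-c;print(n,np.c_[d@X,d@Y].round(1).tolist(),p.mean(0).round(1))
E
```

```text
card ((600.5991821289062, 5.720676422119141), (100.8411865234375, 130.04916381835938), 83.63163757324219)
padTL-BR [[-24.9, 83.0], [-24.7, 134.9], [27.8, 135.1], [27.6, 81.6]] [614.1 113.5]
knob [[0.3, 107.8]] [612.9 112.8]
foot top edge [[-17.3, 88.3], [-17.1, 128.3]] [595.5 115.2]
```

Request:
arm_command:
  rows:
    - [[45, -0.39, -0.73, 0, -0.44], [45, -0.39, -0.73, 0, -0.44], [45, -0.39, -0.73, 0, -0.44], [45, -0.39, -0.73, 0, -0.44], [45, -0.39, -0.73, 0, -0.44], [45, -0.39, -0.73, 0, -0.44], [45, -0.39, -0.73, 0, -0.44], [45, -0.39, -0.73, 0, -0.44], [45, 0, 0, 0, 0], [45, 0, 0, 0, 0]]

```text
t: 16.85
eef_pos: [0.4278, -0.2367, 0.2385]
tool_rot: [0.001, 0.196, 0.981, 0.0]
contact_force: [-0.6, -0.9, 0.6]
gripper_width: 0.528
grasp_force: 0.0
```

```bash
python3 - <<'E'
from h import *
o=get_obs();print(o['t'],o['eef_pos'].round(4),o['tool_rot'].round(4));P=cams.camera_params('wrist')
im=cams.read_camera('wrist');np.savez('w6.npz',K=P['K'],extrinsics=P['extrinsics'])
cv2.imwrite('pics/w6.png',im[:,:,::-1])
m=cv2.inRange(cv2.cvtColor(im,cv2.COLOR_RGB2HSV),(40,80,30),(90,255,255));m[330:]=0
n,l,s,c=cv2.connectedComponentsWithStats(m);print([(r[:5].tolist()) for r in s[1:] if r[4]>40])
E
```

```text
16.85 [ 0.4278 -0.2367  0.2385] [6.000e-04 1.962e-01 9.806e-01 3.000e-04]
[[272, 131, 16, 68, 1057], [272, 204, 15, 29, 410], [481, 229, 32, 28, 665]]
```

View pics/w6.png

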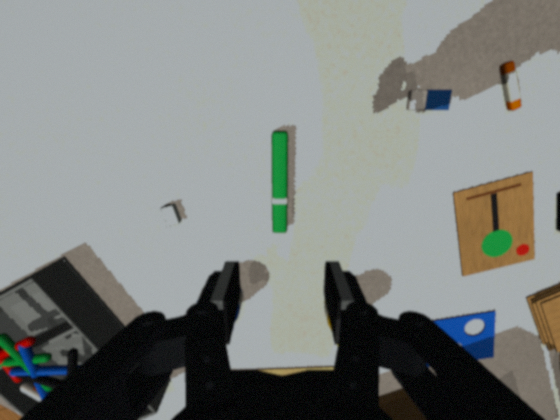

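The green marker is in the clear at px (280,131)-(280,232), lined up with the tool.

```bash
python3 - <<'E'
from h import *
P=dict(np.load('w6.npz'));im=cv2.imread('pics/w6.png')[:,:,::-1]
m=cv2.inRange(cv2.cvtColor(np.ascontiguousarray(im),cv2.COLOR_RGB2HSV),(40,80,60),(90,255,255))
p=np.argwhere(m[125:240,260:300])[:,::-1]+[260,125]
print(cv2.minAreaRect((plane('wrist',p,.02,P)*1000).astype(np.float32)))
q=blob(im,'kraft',(440,165,105,115));print('card',cv2.minAreaRect((plane('wrist',q[1],.003,P)*1000).astype(np.float32)))
E
```

```text
((429.63897705078125, -240.70376586914062), (18.701786041259766, 127.71415710449219), 66.7179946899414)
card ((600.7605590820312, 5.3567962646484375), (100.79299926757812, 130.63046264648438), 83.63983917236328)
```

Request:
arm_command:
  rows:
    - [[45, 0.03, -0.07, -0.75, -0.15], [45, 0, 0, -0.75, 0], [45, 0, 0, -0.75, 0], [45, 0, 0, -0.75, 0], [45, 0, 0, -0.5, 0], [45, 0, 0, -0.25, 0], [45, 0, 0, -0.1, 0], [45, 0, 0, 0, 0], [45, 0, 0, 0, 0], [45, 0, 0, 0, 0]]

```text
t: 18.15
eef_pos: [0.4297, -0.2415, 0.0077]
tool_rot: [0.001, 0.202, 0.979, -0.0]
contact_force: [0.3, -0.5, 0.1]
gripper_width: 0.525
grasp_force: 0.0
```

Request:
arm_command:
  rows:
    - [[45, 0, 0, -0.05, 0], [10, 0, 0, 0, 0], [10, 0, 0, 0, 0], [10, 0, 0, 0, 0], [10, 0, 0, 0, 0], [10, 0, 0, 0.1, 0], [10, 0, 0, 0.4, 0], [10, 0, 0, 0.7, 0], [10, 0, 0, 0.5, 0], [10, 0, 0, 0, 0]]

```text
t: 19.4
eef_pos: [0.4307, -0.2419, 0.1081]
tool_rot: [0.002, 0.202, 0.979, -0.0]
contact_force: [-1.0, 0.1, 0.6]
gripper_width: 0.225
grasp_force: 29.7
```

Request:
arm_command:
  rows:
    - [[10, 0.44, 0.44, 0, 0.6], [10, 0.44, 0.44, 0, 0.6], [10, 0.45, 0.44, 0, 0.6], [10, 0.45, 0.44, 0, 0.6], [10, 0.45, 0.44, 0, 0.6], [10, 0.45, 0.44, 0, 0.69], [10, 0, 0, 0, 0], [10, 0, 0, 0, 0], [10, 0, 0, 0, 0], [10, 0, 0, 0, 0]]

```text
t: 20.65
eef_pos: [0.5893, -0.0839, 0.1059]
tool_rot: [-0.0, 0.057, 0.998, -0.0]
contact_force: [0.5, 0.4, 0.2]
gripper_width: 0.221
grasp_force: 29.7
```

```bash
python3 - <<'E'
from h import *
o=get_obs();print(o['t'],o['eef_pos'].round(4),o['tool_rot'].round(4));P=cams.camera_params('wrist')
im=cams.read_camera('wrist');np.savez('w7.npz',K=P['K'],extrinsics=P['extrinsics'])
cv2.imwrite('pics/w7.png',im[:,:,::-1])
E
```

```text
20.65 [ 0.5893 -0.0839  0.1059] [-2.000e-04  5.680e-02  9.984e-01 -1.000e-04]
```

View pics/w7.png

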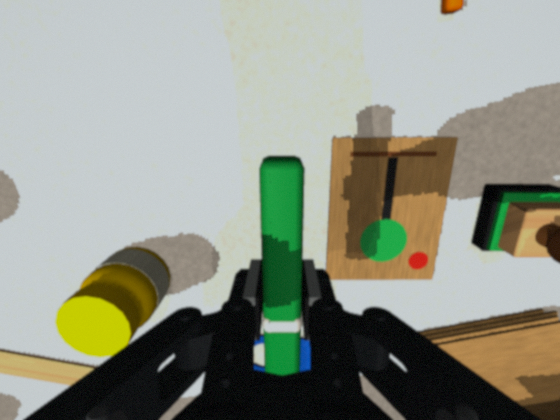

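The marker is held level and square at (282,265), with the card at (392,208) to its right in the image. Lower, release and rise.

Request:
arm_command:
  rows:
    - [[10, 0.02, 0.01, -0.5, 0.02], [10, 0, 0, -0.6, 0], [10, 0, 0, -0.35, 0], [10, 0, 0, -0.12, 0], [10, 0, 0, -0.07, 0], [10, 0, 0, -0.04, 0], [10, 0, 0, 0, 0], [10, 0, 0, 0, 0], [10, 0, 0, 0, 0], [10, 0, 0, 0, 0]]

```text
t: 21.95
eef_pos: [0.5912, -0.0823, 0.0052]
tool_rot: [0.0, 0.055, 0.998, 0.0]
contact_force: [0.3, 0.2, -0.2]
gripper_width: 0.223
grasp_force: 29.7
```

Request:
arm_command:
  rows:
    - [[10, 0, 0, -0.01, 0], [40, 0, 0, 0, 0], [40, 0, 0, 0, 0], [40, 0, 0, 0, 0], [40, 0, 0, 0.2, 0], [40, 0, 0, 0.6, 0], [40, 0, 0, 0.9, 0], [40, 0, 0, 0.9, 0], [40, 0, 0, 0.9, 0], [40, 0, 0, 0.3, 0]]

```text
t: 23.2
eef_pos: [0.5928, -0.0829, 0.2372]
tool_rot: [0.003, 0.055, 0.998, 0.0]
contact_force: [0.4, -0.5, -0.3]
gripper_width: 0.468
grasp_force: 0.0
```

```bash
python3 - <<'E'
from h import *
o=get_obs();print(o['t'],o['eef_pos'].round(4),o['tool_rot'].round(4));P=cams.camera_params('wrist')
im=cams.read_camera('wrist');np.savez('w8.npz',K=P['K'],extrinsics=P['extrinsics'])
cv2.imwrite('pics/w8.png',im[:,:,::-1])
m=cv2.inRange(cv2.cvtColor(im,cv2.COLOR_RGB2HSV),(40,80,60),(90,255,255))
p=np.argwhere(m[120:260,255:310])[:,::-1]+[255,120]; print(len(p),p.min(0),p.max(0))
M=cv2.minAreaRect((plane('wrist',p,.02,P)*1000).astype(np.float32))
q=blob(im,'kraft',(310,120,125,125));h=cv2.minAreaRect((plane('wrist',q[1],.003,P)*1000).astype(np.float32));print(M,h)
a=np.radians(h[2]-90);X=np.array([np.cos(a),np.sin(a)]);Y=np.array([-X[1],X[0]]);d=np.array(M[0])-h[0];print(d@X,d@Y)
for n,b in(('yellow',(0,180,200,200)),('orange',(440,200,120,120))):
    q=blob(im,n,b);print(n,q and (q[0],q[2],cv2.boundingRect(q[1])))
E
```

```text
23.2 [ 0.5928 -0.0829  0.2372] [3.300e-03 5.540e-02 9.985e-01 3.000e-04]
1464 [274 126] [289 228]
((591.3121337890625, -83.03408813476562), (18.076642990112305, 127.34774780273438), 84.0678939819336) ((601.0888671875, 5.306541442871094), (101.49175262451172, 129.8193359375), 83.5748291015625)
0.17047790168045854 -88.87981934838969
yellow (array([167.00914634, 235.21312427]), 2296.0, (138, 208, 59, 56))
orange (array([469.55888224, 202.29341317]), 83.5, (460, 200, 21, 7))
```

View pics/w8.png

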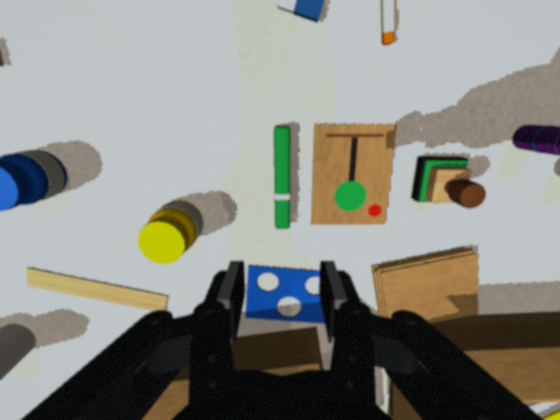

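The marker lies parallel to the card (offset 0.2 mm, gap about 29 mm). Now I locate the glue and the jars.

```bash
python3 - <<'E'
from h import *
print(get_obs()['q'].round(2))
S=cams.read_camera('scene');D=cams.read_camera('side')
R['orange']=((0,110,60),(20,255,255))
a=blob(S,'orange',(352,255,30,30));b=blob(D,'orange',(293,118,20,20));print('glue',a[0],cv2.boundingRect(a[1]),b[0],cv2.boundingRect(b[1]),tri('scene',a[0],'side',b[0]).round(4))
for k,A,B in(('blue',(140,150,35,45),(312,328,40,42)),('yellow',(168,188,36,45),(333,258,36,42))):
    a=blob(S,k,A);b=blob(D,k,B);print(k,tri('scene',a[0],'side',b[0]).round(4),cv2.boundingRect(a[1]),cv2.boundingRect(b[1]))
for f,uv,z in(('w1',(318.5,302),.095),('w2',(480,199),.095),('w8',(166,241),.075),('w8',(2,187),.075),('w7',(94,322),.075)):
    print(f,plane('wrist',uv,z,dict(np.load(f+'.npz'))).round(4))
# lid top: bright part
im=cv2.imread('pics/w8.png');H=cv2.cvtColor(im,cv2.COLOR_BGR2HSV)
m=cv2.inRange(H,(22,120,170),(34,255,255));c=max(cv2.findContours(m,0,1)[0],key=cv2.contourArea);print('yel top',cv2.fitEllipse(c),plane('wrist',cv2.fitEllipse(c)[0],.075,dict(np.load('w8.npz'))))
im=cv2.imread('pics/w1.png');H=cv2.cvtColor(im,cv2.COLOR_BGR2HSV)
m=cv2.inRange(H[265:320,295:340],(0,120,60),(20,255,255));print('w1 cap V', np.percentile(H[265:320,295:340][m>0][:,2],[5,50,95]))
E
```

```text
[-0.26  0.36  0.38  1.76 -0.15  1.04  1.63]
glue [367.57212714 270.8198859 ] (361, 262, 15, 19) [302.67063492 128.95833333] (299, 123, 9, 13) [0.6172 0.2776 0.0783]
blue [ 0.5538 -0.3845  0.0498] (147, 159, 21, 23) (321, 335, 24, 30)
yellow [ 0.6387 -0.2234  0.0517] (173, 195, 23, 26) (341, 266, 21, 27)
w1 [[0.6142 0.2775]]
w2 [[0.6124 0.2749]]
w8 [[ 0.6333 -0.2176]]
w8 [[ 0.5534 -0.3733]]
w7 [[ 0.6308 -0.2219]]
yel top ((160.57379150390625, 242.6284942626953), (38.75698471069336, 46.53813552856445), 116.9464340209961) [[ 0.63458586 -0.22412864]]
w1 cap V [ 63. 179. 181.]
```

Request:
arm_command:
  rows:
    - [[52, 0.05, 0.75, 0, 0.74], [52, 0.05, 0.75, 0, 0.74], [52, 0.05, 0.75, 0, 0.74], [52, 0.05, 0.75, 0, 0.74], [52, 0.04, 0.75, 0, 0.74], [52, 0.04, 0.75, 0, 0.74], [52, 0.04, 0.75, 0, 0.74], [52, 0.04, 0.75, 0, 0.74], [52, 0, 0, 0, 0], [52, 0, 0, 0, 0]]

```text
t: 24.6
eef_pos: [0.6119, 0.2767, 0.2301]
tool_rot: [-0.002, -0.18, 0.984, -0.001]
contact_force: [-0.9, -0.2, 0.2]
gripper_width: 0.609
grasp_force: 0.0
```

```bash
python3 - <<'E'
from h import *
o=get_obs();print(o['t'],o['eef_pos'].round(4),o['tool_rot'].round(4),o['q'].round(2),o['gripper_width']);P=cams.camera_params('wrist')
im=cams.read_camera('wrist');np.savez('w9.npz',K=P['K'],extrinsics=P['extrinsics'])
cv2.imwrite('pics/w9.png',im[:,:,::-1])
H=cv2.cvtColor(im,cv2.COLOR_RGB2HSV);T=np.array(P['extrinsics']);K=np.array(P['K'])
def proj(p): c=np.linalg.inv(T)@[*p,1];u=K@c[:3];return u[:2]/u[2]
u=proj((.6145,.277,.095));print('expected cap',u)
x,y=u.astype(int)
m=cv2.inRange(H,(0,110,60),(20,255,255));n,l,s,c=cv2.connectedComponentsWithStats(m);print([(r.tolist()) for r in s[1:] if r[4]>80])
sub=H[y-45:y+45,x-45:x+45];mm=m[y-45:y+45,x-45:x+45];print(np.percentile(sub[mm>0][:,2],[5,25,50,75,95]))
mt=((mm>0)&(sub[:,:,2]>160)).astype(np.uint8);cc=max(cv2.findContours(mt,0,1)[0],key=cv2.contourArea);e=cv2.minEnclosingCircle(cc);print(e,cv2.contourArea(cc),plane('wrist',np.array(e[0])+[x-45,y-45],.095))
for pu in((.578,.221),(.573,.365)): print(proj((*pu,.095)))
E
```

```text
24.6 [0.6119 0.2767 0.2301] [-1.800e-03 -1.804e-01  9.836e-01 -9.000e-04] [-0.64  0.48  0.18  1.57 -0.09  1.11  1.49] 0.6086771044509229
expected cap [281.64781036 204.75413123]
[[11, 11, 113, 149, 8914], [421, 24, 35, 83, 1811], [415, 113, 26, 37, 729], [124, 115, 41, 47, 895], [107, 130, 27, 26, 534], [267, 186, 29, 34, 803], [65, 202, 110, 95, 7823], [281, 246, 60, 64, 1427], [0, 297, 120, 84, 5068], [223, 359, 28, 20, 221], [149, 369, 33, 35, 706]]
[ 73.55 142.   202.   204.   205.  ]
((45.0, 47.0), 14.560319900512695) 583.5 [[0.61667271 0.27614901]]
[238.60904983 148.46077495]
[382.07240029 197.21999022]
```

Request:
arm_command:
  rows:
    - [[52, 0.06, 0, -0.5, 0], [52, 0, 0, -0.75, 0], [52, 0, 0, -0.75, 0], [52, 0, 0, -0.6, 0], [52, 0, 0, -0.3, 0], [52, 0, 0, -0.12, 0], [52, 0, 0, 0, 0], [52, 0, 0, 0, 0], [52, 0, 0, 0, 0], [52, 0, 0, 0, 0]]

```text
t: 25.9
eef_pos: [0.6167, 0.2779, 0.0519]
tool_rot: [0.0, -0.181, 0.984, 0.0]
contact_force: [-0.6, 1.3, -0.8]
gripper_width: 0.613
grasp_force: 0.0
```

Request:
arm_command:
  rows:
    - [[20, 0, 0, 0, 0], [20, 0, 0, 0, 0], [20, 0, 0, 0, 0], [20, 0, 0, 0, 0], [20, 0, 0, 0, 0], [20, 0, 0, 0.1, 0], [20, 0, 0, 0.4, 0], [20, 0, 0, 0.8, 0], [20, 0, 0, 0.8, 0], [20, 0, 0, 0.2, 0]]

```text
t: 27.15
eef_pos: [0.6181, 0.2781, 0.1931]
tool_rot: [0.003, -0.18, 0.984, 0.001]
contact_force: [-0.2, 0.8, -1.2]
gripper_width: 0.345
grasp_force: 29.7
```

Request:
arm_command:
  rows:
    - [[20, -0.04, -0.75, 0, 0], [20, -0.04, -0.75, 0, 0], [20, -0.04, -0.75, 0, 0], [20, -0.04, -0.75, 0, 0], [20, -0.04, -0.75, 0, 0], [20, -0.04, -0.75, 0, 0], [20, -0.04, -0.75, 0, 0], [20, -0.04, -0.75, 0, 0], [20, -0.04, -0.75, 0, 0], [20, -0.04, -0.5, 0, 0]]

```text
t: 28.4
eef_pos: [0.5909, -0.16, 0.1883]
tool_rot: [-0.001, -0.179, 0.984, -0.0]
contact_force: [-0.3, -0.3, -0.6]
gripper_width: 0.34
grasp_force: 29.8
```

```bash
python3 - <<'E'
from h import *
o=get_obs();print(o['t'],o['eef_pos'].round(4),o['tool_rot'].round(4),o['q'].round(2),o['gripper_width']);P=cams.camera_params('wrist')
im=cams.read_camera('wrist');np.savez('w10.npz',K=P['K'],extrinsics=P['extrinsics']);cv2.imwrite('pics/w10.png',im[:,:,::-1])
H=cv2.cvtColor(im,cv2.COLOR_RGB2HSV);T=np.array(P['extrinsics']);K=np.array(P['K'])
def proj(p): c=np.linalg.inv(T)@[*p,1];u=K@c[:3];return u[:2]/u[2]
for k,p,lo,hi in(('blue',(.5525,-.383),(105,130,30),(125,255,255)),('yellow',(.635,-.222),(22,110,60),(34,255,255))):
    u=proj((*p,.075));x,y=u.astype(int);x0,y0=max(x-60,0),max(y-60,0)
    sub=H[y0:y+60,x0:x+60];m=cv2.inRange(sub,lo,hi);print(k,u,m.sum()//255)
    if not m.any(): continue
    t,_=cv2.threshold(sub[:,:,2][m>0],0,255,cv2.THRESH_OTSU);mt=((m>0)&(sub[:,:,2]>t)).astype(np.uint8)
    c=max(cv2.findContours(mt,0,1)[0],key=cv2.contourArea)[:,0]+[x0,y0]
    w=plane('wrist',c,.075)*1000;print(t,cv2.boundingRect(c),cv2.minEnclosingCircle(w.astype(np.float32)),cv2.fitEllipse(w.astype(np.float32)))
E
```

```text
28.4 [ 0.5909 -0.16    0.1883] [-1.100e-03 -1.794e-01  9.838e-01 -1.000e-04] [-0.04  0.43  0.27  1.77 -0.13  0.97  2.21] 0.3395496959148305
blue [31.38123503 69.15511426] 5702
129.0 (0, 31, 65, 73) ((550.2073364257812, -388.9868469238281), 26.00516128540039) ((550.2333374023438, -388.6320495605469), (49.64170837402344, 51.28203582763672), 97.51978302001953)
yellow [202.4162795  229.02318762] 3273
143.0 (173, 191, 56, 63) ((628.987548828125, -230.6239471435547), 30.93720245361328) ((631.6251831054688, -230.01197814941406), (49.24962615966797, 58.61007308959961), 101.654541015625)
```

```bash
cat > j.py <<'E'
from h import *
def jars(f):
    o=get_obs();print(o['t'],o['eef_pos'].round(4),np.abs(o['joint_vel']).max().round(3));P=cams.camera_params('wrist')
    im=cams.read_camera('wrist');cv2.imwrite(f'pics/{f}.png',im[:,:,::-1])
    H=cv2.cvtColor(im,cv2.COLOR_RGB2HSV);T=np.array(P['extrinsics']);K=np.array(P['K']);r=[]
    for k,p,lo,hi in(('blue',(.5525,-.386),(105,130,30),(125,255,255)),('yellow',(.635,-.225),(22,110,60),(34,255,255))):
        c=np.linalg.inv(T)@[*p,.075,1];u=K@c[:3];x,y=(u[:2]/u[2]).astype(int);x0,y0=max(x-60,0),max(y-60,0)
        sub=H[y0:y+60,x0:x+60];m=cv2.inRange(sub,lo,hi)
        if m.sum()<255*200: print(k,'none',x,y);continue
        t,_=cv2.threshold(sub[:,:,2][m>0],0,255,cv2.THRESH_OTSU);mt=((m>0)&(sub[:,:,2]>t)).astype(np.uint8)
        c=max(cv2.findContours(mt,0,1)[0],key=cv2.contourArea)[:,0]+[x0,y0]
        w=(plane('wrist',c,.075,P)*1000).astype(np.float32);print(k,cv2.boundingRect(c),[np.round(v,1) for v in cv2.fitEllipse(w)])
E
python3 -c "
from j import *
jars('w11')
for n in('scene','side'):
    im=cams.read_camera(n);H=cv2.cvtColor(im,cv2.COLOR_RGB2HSV)
    for k,A,B in(('blue',(140,150,35,45),(312,328,40,42)),('yellow',(168,188,36,45),(333,258,36,42))):
        x,y,w,h=A if n=='scene' else B; sub=H[y:y+h,x:x+w]; m=cv2.inRange(sub,*map(np.array,R[k]))
        t,_=cv2.threshold(sub[:,:,2][m>0],0,255,cv2.THRESH_OTSU);mt=((m>0)&(sub[:,:,2]>t)).astype(np.uint8)
        c=max(cv2.findContours(mt,0,1)[0],key=cv2.contourArea)[:,0]+[x,y];ww=(plane(n,c,.075)*1000).astype(np.float32)
        print(n,k,[np.round(v,1) for v in cv2.fitEllipse(ww)])
"
```

```text
28.45 [ 0.59   -0.1648  0.1884] 0.082
blue (4, 37, 68, 72) [array([ 552. , -383.6]), array([50.6, 50.8]), np.float64(172.3)]
yellow (178, 194, 56, 63) [array([ 632.7, -224.8]), array([49.2, 58.7]), np.float64(103.2)]
scene blue [array([ 556.4, -380.8]), array([45.5, 47.6]), np.float64(36.0)]
scene yellow [array([ 638.1, -221.9]), array([47.9, 49.8]), np.float64(83.7)]
side blue [array([ 552.5, -386.2]), array([47. , 48.6]), np.float64(29.6)]
side yellow [array([ 635.2, -226.6]), array([42.6, 44.9]), np.float64(75.3)]
```

Request:
arm_command:
  rows:
    - [[20, 0.05, -0.5, 0, 0], [20, 0, -0.6, 0, 0], [20, 0, -0.6, 0, 0], [20, 0, -0.4, 0, 0], [20, 0, -0.2, 0, 0], [20, 0, 0, 0, 0], [20, 0, 0, 0, 0], [20, 0, 0, -0.4, 0], [20, 0, 0, -0.4, 0], [20, 0, 0, 0, 0]]

```text
t: 29.85
eef_pos: [0.5945, -0.293, 0.1394]
tool_rot: [-0.002, -0.182, 0.983, 0.001]
contact_force: [-0.4, 0.6, 0.3]
gripper_width: 0.343
grasp_force: 29.8
```

```bash
python3 -c "
from j import *
jars('w12');o=get_obs();print(o['eef_pos'].round(4),o['tool_rot'].round(3),o['q'].round(2))
P=cams.camera_params('wrist');im=cams.read_camera('wrist');H=cv2.cvtColor(im,cv2.COLOR_RGB2HSV)
m=cv2.inRange(H,(0,110,150),(20,255,255));m[:150]=0;m[330:]=0;m[:,:220]=0;m[:,340:]=0
c=max(cv2.findContours(m,0,1)[0],key=cv2.contourArea)[:,0];print(cv2.boundingRect(c),cv2.minEnclosingCircle(c))
z=o['eef_pos'][2]-.0515+.095;w=plane('wrist',cv2.minEnclosingCircle(c)[0],z,P);print('cap',w)
"
```

```text
29.85 [ 0.5945 -0.293   0.1394] 0.04
blue (140, 88, 77, 80) [array([ 552.1, -383.7]), array([50.7, 50.9]), np.float64(128.0)]
yellow (339, 273, 36, 41) [array([ 623.5, -215.7]), array([20.6, 43.7]), np.float64(142.9)]
[ 0.5954 -0.2939  0.1409] [-0.001 -0.181  0.983  0.001] [ 0.17  0.56  0.28  1.68 -0.18  0.93  2.45]
(247, 318, 10, 12) ((251.5, 323.68182373046875), 5.876578330993652)
cap [[ 0.59742454 -0.30666408]]
```

Request:
arm_command:
  rows:
    - [[20, -0.04, -0.15, 0, 0], [20, 0, 0, 0, 0], [20, 0, 0, -0.4, 0], [20, 0, 0, -0.4, 0], [20, 0, 0, -0.3, 0], [20, 0, 0, -0.15, 0], [20, 0, 0, 0, 0], [20, 0, 0, 0, 0], [20, 0, 0, 0, 0], [20, 0, 0, 0, 0]]

```text
t: 31.2
eef_pos: [0.5933, -0.3045, 0.0669]
tool_rot: [0.0, -0.181, 0.984, -0.0]
contact_force: [0.2, 0.2, -1.4]
gripper_width: 0.341
grasp_force: 29.8
```

Request:
arm_command:
  rows:
    - [[20, 0, 0.02, -0.1, 0], [20, 0, 0, -0.06, 0], [20, 0, 0, -0.04, 0], [20, 0, 0, -0.02, 0], [20, 0, 0, 0, 0], [20, 0, 0, 0, 0], [20, 0, 0, 0, 0], [20, 0, 0, 0, 0], [20, 0, 0, 0, 0], [20, 0, 0, 0, 0]]

```text
t: 32.45
eef_pos: [0.593, -0.3031, 0.0531]
tool_rot: [-0.0, -0.181, 0.984, 0.0]
contact_force: [-0.4, -0.6, -0.3]
gripper_width: 0.346
grasp_force: 29.8
```

Request:
arm_command:
  rows:
    - [[20, 0, 0, -0.02, 0], [20, 0, 0, 0, 0], [50, 0, 0, 0, 0], [50, 0, 0, 0, 0], [50, 0, 0, 0, 0], [50, 0, 0, 0.2, 0], [50, 0, 0, 0.5, 0], [50, 0, 0, 0.9, 0], [50, 0, 0, 0.9, 0], [50, 0, 0, 0.7, 0]]

```text
t: 33.7
eef_pos: [0.5933, -0.3036, 0.2476]
tool_rot: [0.001, -0.18, 0.984, -0.001]
contact_force: [1.1, -0.2, -0.4]
gripper_width: 0.59
grasp_force: 0.0
```

Request:
arm_command:
  rows:
    - [[50, -0.6, 0, 0.2, 0], [50, -0.6, 0, 0.2, 0], [50, -0.6, 0, 0, 0], [50, 0, 0, 0, 0], [50, 0, 0, 0, 0], [50, 0, 0, 0, 0], [50, 0, 0, 0, 0], [50, 0, 0, 0, 0], [50, 0, 0, 0, 0], [50, 0, 0, 0, 0]]

```text
t: 34.95
eef_pos: [0.485, -0.3032, 0.2679]
tool_rot: [-0.0, -0.181, 0.984, -0.0]
contact_force: [-0.9, -0.0, -0.5]
gripper_width: 0.582
grasp_force: 0.0
```

```bash
python3 -c "
from j import *
jars('w13');P=cams.camera_params('wrist')
im=cams.read_camera('wrist');H=cv2.cvtColor(im,cv2.COLOR_RGB2HSV)
T=np.array(P['extrinsics']);K=np.array(P['K']);c=np.linalg.inv(T)@[.593,-.303,.095,1];u=K@c[:3];x,y=(u[:2]/u[2]).astype(int);print(x,y)
m=cv2.inRange(H[y-30:y+30,x-30:x+30],(0,110,150),(20,255,255));cs=cv2.findContours(m,0,1)[0]
if cs:
    c=max(cs,key=cv2.contourArea)[:,0]+[x-30,y-30];e=cv2.minEnclosingCircle(c);print(e,plane('wrist',e[0],.095,P))
S=cams.read_camera('scene');D=cams.read_camera('side')
a=np.hstack([im,np.vstack([S[100:310,120:400],D[150:360,210:490]])])
cv2.imwrite('pics/fin.png',cv2.resize(a[:,:,::-1],(800,400)))
"
```

```text
34.95 [ 0.485  -0.3032  0.2679] 0.002
blue (178, 194, 43, 41) [array([ 551.6, -383.9]), array([49.8, 50.2]), np.float64(131.4)]
yellow (276, 281, 41, 45) [array([ 630.2, -228.6]), array([47.8, 68.8]), np.float64(128.4)]
250 273
((250.0, 272.0), 11.70479965209961) [[ 0.59142458 -0.30379059]]
```

View pics/fin.png

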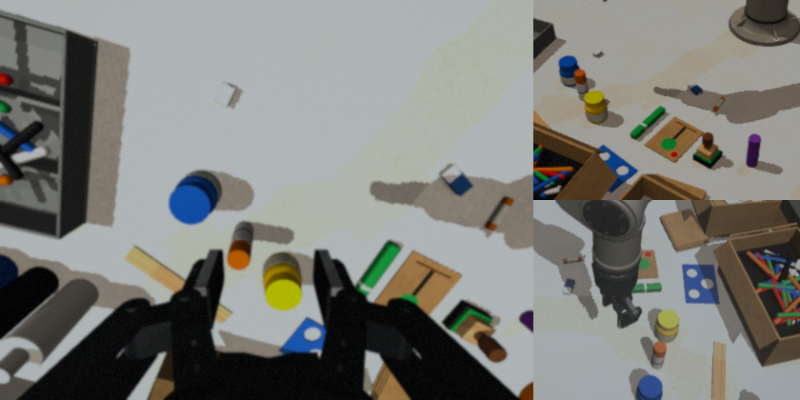

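The final view shows the glue upright at (240,250) between the blue jar (193,195) and the yellow jar (283,285). The marker, card and pad with stamp are as set, and the gripper is clear. The glue measures (591,-304) mm against a midpoint of about (593,-303) mm. Handing in.

```bash
python3 -c "
from station import job
print(job.hand_in())"
```

```text
the job is handed in; nothing more can be done
None
```

I placed all four things as asked and handed in the job at about 35 s on the robot's clock; no verdict came back. The pad and marker sit about 30 mm from the card, the stamp stands on the pad, the glue stick is within about 2 mm of midway between the jars, and I didn't touch the red marker.

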